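# Slide the sample tray onto the narrow autosampler tongue

### The job

Load the autosampler: without lifting it, push the white lidded sample tray off the shelf and along the narrow raised tongue, square and centred on it, and press it gently, without ramming it, until it is fully home against the end stop, wherever that has been set, and the sprung catch has popped up behind it. Leave it there level and at rest, and do not disturb anything else on the bench.

Things in the scene. Friction and masses are not known exactly. Their poses are not given: they have to be found in the camera images.
- station: Fixed loading station of an autosampler. Origin on the bench under the middle of the shelf's front edge; x is the slide direction (shelf to end stop, roughly to the robot's left), y sideways, z up. Shelf: flat steel top 70 mm above the bench, x -212 to 0 mm, y -102 to 102 mm. Tongue beyond it: see tongue.
- tongue (a point): Point on the tongue's top, on its middle line (station x 100, y 0, z 68 mm), axes as the station's. Tongue: two steel rails, 40 mm wide overall, top 2 mm lower than the shelf, station x 15 to 210 mm, after a 6 mm gap and a lead-in. End stop: upright plate 40 wide, 30 mm tall, clamped with its face anywhere from x 172 to 197 mm; its setting is not measured.
- tray: Lidded white sample tray, a closed block 130 mm long (its x) x 96 mm wide (its y) x 40 mm high, flat top with 24 round grey cap marks, about 0.4 kg; too wide to grasp. Origin at the centre of its underside. It starts on the shelf, askew and off to one side; its x end leads onto the tongue.
- catch (a joint): Sprung brass catch, 12 mm wide, between the rails, set with the end stop: upright face 132.5 mm before the stop's face, and a ramp 20 mm long up to it, 4 mm above the tongue. 0 = up; grows as pressed down (m, at most 0.007, about 1 N). The tray rides over it, pressing it down; it springs up behind the tray only when the tray is within about 2.5 mm of the end stop.
- jar: Bystander, to be left alone: small lidded glass jar, diameter 44, 48 high, standing beside the tongue on its far side (mm). Origin at the centre of its underside.
- solvent: Bystander, to be left alone: clear solvent bottle, diameter 80, 170 high, standing beyond the tongue (mm). Origin at the centre of its underside.
- beaker: Bystander, to be left alone: small glass beaker, diameter 60, 75 high, standing on the robot's side of the tongue (mm). Origin at the centre of its underside.
- amber: Bystander, to be left alone: amber glass bottle, diameter 72, 150 high, on the left of the bench (mm). Origin at the centre of its underside.
- flat: Bystander, to be left alone: spare flat plate, 128 x 86 x 15, lying on the left of the bench (mm). Origin at the centre of its underside.
- column: Bystander, to be left alone: steel column, 182 long, 26 thick at its ends, lying on the right of the bench (mm). Origin at the centre of its underside.
- spanner: Bystander, to be left alone: open-ended spanner, 160 long, lying on the right of the bench (mm). Origin at the centre of its underside.
Mind the look-alikes: they are no part of the job. Of the things that look like the tray, the smallest one is meant.

How it is judged:
At the end, for the whole second after the job is handed in: The tray rests level on the tongue (tilt under 0.03 rad, underside within 3 mm of the tongue's top), past the catch against the end stop, within 12 mm of the middle line and 0.07 rad of square, the catch is up behind it (less than 1.5 mm down), and it is released and at rest (x of tray in the frame of tongue above 0 m and y of tray in the frame of tongue between -0.012 and 0.012 m and z of tray in the frame of tongue between -0.003 and 0.003 m and angle between the x axis of tray and the x axis of station, either way round below 0.07 rad and angle between tray's own z axis and vertical below 0.03 rad and value of joint catch below 0.0015 m and linear speed of tray below 0.01 m/s and contact force between each of the arm, the fingers and tray below 0.1 N); the robot touches nothing.
It fails at once if the tray is lifted more than 15 mm above the shelf (height (world z) of tray above 0.085 m).
It fails at once if the fingers ram the tray with more than 35 N (contact force between the fingers and tray above 35 N).
It fails at once if a bystander is shoved more than 30 mm (distance of any of jar, solvent, beaker, amber, flat, column, spanner from where it was at the start of the episode above 0.03 m).
It fails at once if a bottle, jar or beaker is knocked over (angle between any of jar, solvent, beaker, amber's own z axis and vertical above 0.5 rad).
It also fails if it takes over 62 s, if anything falls off the work surface, if the arm or the gripper's body presses on something with over 40 N, if the wrist force passes 120 N, or if a joint passes its speed limit or range.

### The arm

A 6-joint arm with a two-finger parallel gripper is mounted at the origin on the work surface. World frame = base frame: x ahead of the robot, y to its left, z up, the work surface at z = 0. Lengths are in m, angles in rad, forces in N, time in s.
With the tool pointing down it reaches from about 0.3 to 1 m from the base axis. Payload 5.1 kg.
Tool frame: the origin (TCP) lies on the centre line of the jaws, within the pads' length; the fingertips stand 22 mm ahead of it and the grasp point (between the pads) lies 3 mm ahead of it; z points along the fingers, y is the line along which they close (so a half turn about z gives the same grasp; the last joint's range is limited). The gripper opens to 95 mm and grips with 3 to 60 N. Pads are 20 mm wide; open, the fingers measure 119 mm over their backs; the gripper's body (75 mm by 180 mm) begins 59 mm behind the grasp point.
Start: joints at [-1.237, 0.124, 1.65, -0, 1.367, -0.083], TCP at [0.263, -0.594, 0.213] pointing down, gripper open.
Joint ranges: [-2.61, 2.61], [-1.02, 2.33], [0.03, 2.71], [-1.35, 4.49], [0.32, 2.68], [-2.91, 2.91]. Speed limits (rad/s): [2.57, 2.57, 3.14, 3.14, 3.14, 3.14].

### API

Orientations are given as a rotation vector (axis times angle).
In Python, from workcell import sense, grab_frame, hand_in gives the robot as it stands.
- The arm moves only by the tool drive_tool, never from a script. Its argument "plan" is a list of rows, each an object with "claw": the finger opening in mm, from 0 to 95.1; "travel": the shift along the tool's x, y, z each as a share of 0.08 m, from -1 to 1, a list of three; "twist": the turn about the tool's z as a share of pi rad, from -1 to 1. In form: [{"claw": claw, "travel": [dx, dy, dz], "twist": twist}, ...]. A call has 1 to 8 rows; each row shifts and turns the commanded pose from where the row before left it, along the tool's axes as they then stand; what a row does not reach is not made up. A row lasts 1/12 s, in which the tool goes at most 41.7 mm and 7.16 degrees, less where a joint would pass 70% of its speed; a pose out of reach is approached as far as the arm can. A call with a number of a shift or a turn outside -1 to 1 is refused whole. A call with a gripper value outside its range is refused whole. The fingers move at their own pace and stop on an object; "grip_force" is the grip in N (left out, the last holds). Time passes only in rows, so rows that do not move let the fingers close. It gives the time, the measured TCP pose, the force, the opening and the grip force at its end, in the units of the state.
- sense(): the state, without advancing time (a new reading comes with each control period).
- grab_frame(name): name is "side" or "top" or "wrist"; returns a dict with "image" (420x560x3 uint8, red, green, blue), "fx", "fy", "cx", "cy" (pixels), "extrinsics" (4x4, takes a point from world to camera coordinates); the wrist camera has in their place "mount" (4x4, takes a point from camera to tool coordinates, whose origin is the TCP and whose axes are the flange's). Camera axes: x right, y up, looking along -z (the intrinsics and any distortion apply to the point x, -y, -z); pixel columns grow to the right and rows downward; lengths in m; the calibration is good to about 2 mm. A picture is of the moment at which its call begins: read the wrist's pose just before it. There is no depth.
- hand_in(): hands the job in; it is judged then, once.
The state is a dict: "clock": time; "joint_positions": joint angles; "dq": joint speeds; "joint_efforts": joint torques, N m; "ee_pos": TCP position; "tcp_rot": TCP orientation; "wrist_force": force on the tool from outside, world axes, zero at the start; "ft_torque": the same for the moment, N m; "grip_width": finger opening in m; "grip_force": force on a finger pad.
Only numpy, scipy, OpenCV 4.12 (cv2) and the standard library are available. Lean on these libraries where they do the work, as an engineer would, in place of code of your own. Each camera call takes 0.05 s, during which the arm holds its last target. There are 200 camera calls.

## Working session

There is one attempt and no reset: what is moved stays moved. The work goes in short steps, Python scripts to look and compute and a tool call to move; the robot and the scene stay as the last step left them, time stands still between calls to the robot, and variables do not carry over. Pictures are saved under pics/ and viewed, at most 10 in all, crops included, and the job is handed in when it is done.

Besides the shell and the picture viewer there is one more tool, called after "Emit:" by a JSON object that holds its "api" and its "payload". drive_tool: Moves the arm, as the interface text tells. Its arguments: {"type":"object","properties":{"plan":{"type":"array","items":{"type":"object","properties":{"claw":{"type":"number"},"travel":{"type":"array","items":{"type":"number"}},"twist":{"type":"number"}}}},"grip_force":{"type":"number"}},"required":["plan"]}

```bash
mkdir -p pics; cat > h.py <<'E'
import numpy as np, cv2
from workcell import sense, grab_frame, hand_in
def snap(n,f):
    g=grab_frame(n); cv2.imwrite('pics/'+f,g['image'][:,:,::-1])
    np.savez('pics/'+f[:-4]+'.npz',**{k:v for k,v in g.items()}); return g
E
python3 - <<'E'
from h import *
import cv2
for n in('side','top'):
    g=snap(n,n+'0.png'); print(n,{k:v for k,v in g.items() if k!='image'})
print(sense())
E
```

```text
side {'fx': 452.77698513337054, 'fy': 452.77698513337054, 'cx': 279.9177217669339, 'cy': 213.34905846735458, 'extrinsics': array([[-9.99878189e-01, -1.04907429e-02, -1.15564811e-02,
         4.86851034e-01],
       [-7.22849798e-04, -7.08503453e-01,  7.05706975e-01,
        -7.51380072e-02],
       [-1.55911972e-02,  7.05629366e-01,  7.08409566e-01,
        -1.27594336e+00],
       [ 0.00000000e+00,  0.00000000e+00,  0.00000000e+00,
         1.00000000e+00]])}
top {'fx': 379.9157615401947, 'fy': 379.9157615401947, 'cx': 284.9412352027157, 'cy': 204.90394714548202, 'extrinsics': array([[-0.00418746, -0.9999624 , -0.00759311, -0.01862741],
       [ 0.99694008, -0.00476727,  0.07802409, -0.49364725],
       [-0.07805735, -0.00724316,  0.99692256, -1.21249155],
       [ 0.        ,  0.        ,  0.        ,  1.        ]])}
{'clock': 0.1, 'joint_positions': array([-1.23660421e+00,  1.24474689e-01,  1.65153132e+00,  3.96139619e-06,
        1.36752566e+00, -8.26184628e-02]), 'dq': array([ 0.00118556, -0.00152308, -0.00402807, -0.00074334, -0.00164823,
        0.00074688]), 'joint_efforts': array([ 5.77708706e-04, -4.18879223e+01, -3.61097610e+01,  7.76618673e-02,
        4.61204164e-02, -5.94627545e-05]), 'ee_pos': array([ 0.26291938, -0.59380722,  0.21229108]), 'tcp_rot': array([-3.07173289e+00, -6.49596048e-01,  3.75836801e-04]), 'wrist_force': array([-0.24184024,  0.44696453, -0.07173267]), 'ft_torque': array([ 0.01449128, -0.00546831,  0.0215762 ]), 'grip_force': 0.0, 'grip_width': 0.09476040639035571}
```

View pics/side0.png

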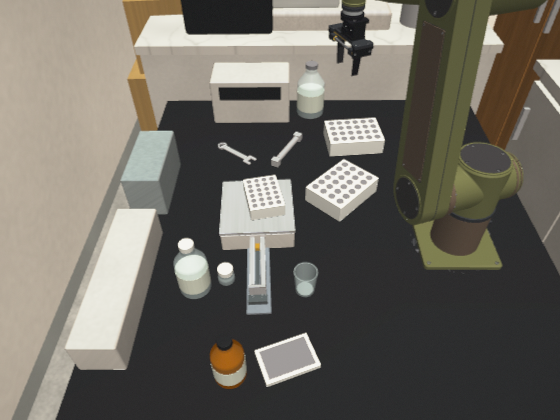

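View pics/top0.png

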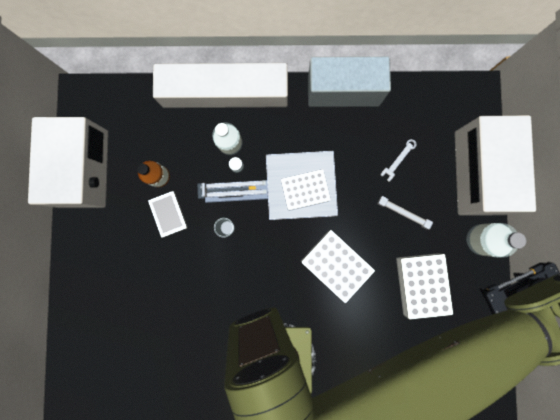

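Side view: tray on the shelf at (264,195), tongue running to (258,305). In the top view the look-alikes are (305,190), (338,266) and (425,286). The one at (305,190) fits: it is the smallest and lies askew on the shelf. I'll confirm this in a crop.

```bash
python3 - <<'E'
import cv2
a=cv2.imread('pics/top0.png')[145:225,190:350]; cv2.imwrite('pics/topc.png',cv2.resize(a,None,fx=5,fy=5,interpolation=cv2.INTER_CUBIC))
a=cv2.imread('pics/side0.png')[165:315,200:320]; cv2.imwrite('pics/sidec.png',cv2.resize(a,None,fx=4,fy=4,interpolation=cv2.INTER_CUBIC))
E
```

```text
(no output)
```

View pics/topc.png

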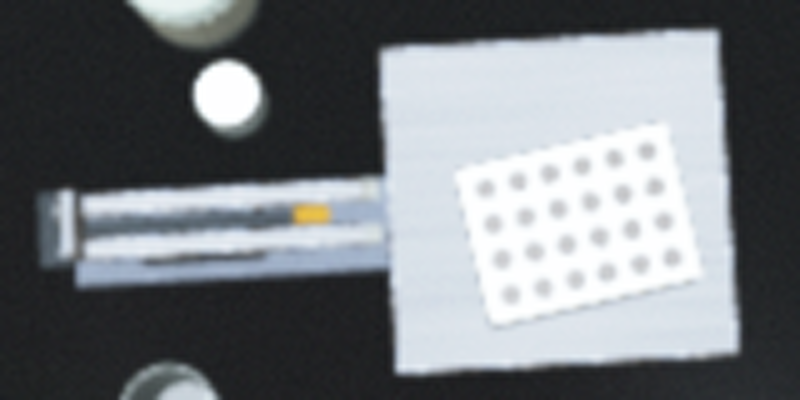

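View pics/sidec.png

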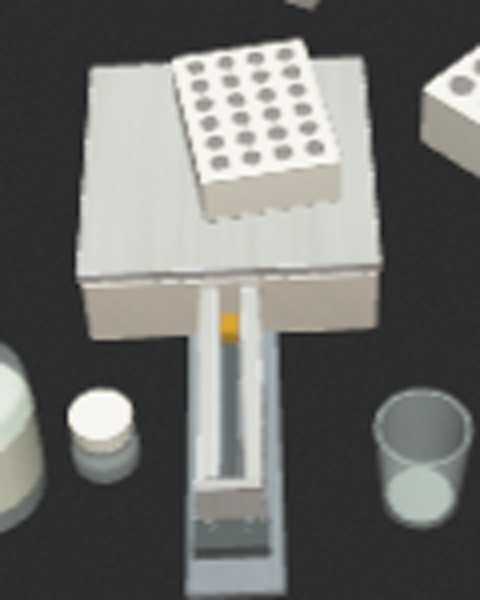

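The crop confirms the tray: small, 6x4 caps, askew on the shelf. Its corners are at crop (455,170), (665,122), (703,278), (492,327). The shelf corners are at (379,47), (720,30), (740,353), (396,375), and the stop is near x=70. I'll fit both poses from the two views.

```bash
cat >> h.py <<'E'
from scipy.optimize import least_squares
def proj(g,P):
    E=g['extrinsics']; p=np.atleast_2d(P)@E[:3,:3].T+E[:3,3]
    return np.c_[g['cx']+g['fx']*p[:,0]/-p[:,2], g['cy']-g['fy']*p[:,1]/-p[:,2]]
def pl(q,L):
    x,y,z,a=q; c,s=np.cos(a),np.sin(a); L=np.atleast_2d(L)
    return np.c_[x+c*L[:,0]-s*L[:,1], y+s*L[:,0]+c*L[:,1], z+L[:,2]]
TC=np.array([[.065,-.048,0],[-.065,-.048,0],[-.065,.048,0],[.065,.048,0]])
E
python3 - <<'E'
from h import *
T=np.load('pics/top0.npz');S=np.load('pics/side0.npz')
f=lambda a,o,k:(np.array(a)+.5)/k-.5+o
t=lambda a:f(a,[190,145],5); s=lambda a:f(a,[200,165],4)
C=np.array([[0,-.102,0],[-.212,-.102,0],[-.212,.102,0],[0,.102,0]])
st=t([(379,47),(720,30),(740,353),(396,375)]); ss=s([(80,276),(90,64),(362,57),(380,266)])
tt=t([(455,170),(665,122),(703,278),(492,327)]); ts=s([(206,183),(172,56),(302,39),(341,165)])
for nm,C_,a,b,q0 in (('shelf',C,st,ss,[.5,.0,.07,1.57]),('tray',TC,tt,ts,[.5,-.1,.11,1.57])):
    r=least_squares(lambda q:np.r_[(proj(T,pl(q,C_))-a).ravel(),(proj(S,pl(q,C_))-b).ravel()],q0)
    print(nm,r.x.round(4),r.fun.round(1))
    if nm=='shelf': q=r.x
    else:
        d=r.x[:2]-q[:2];c,sn=np.cos(q[3]),np.sin(q[3]);print('tray in station',c*d[0]+sn*d[1],-sn*d[0]+c*d[1],np.degrees(r.x[3]-q[3]))
# stop top face edge + tongue
q=q.copy()
for x in (.172,.185,.197):
    P=pl([q[0],q[1],0,q[3]],[[x,-.02,.098],[x,.02,.098]])
    print(x,((proj(T,P)-[190,145]+.5)*5).round(),((proj(S,P)-[200,165]+.5)*4).round())
P=pl([q[0],q[1],0,q[3]],[[.015,-.02,.068],[.015,.02,.068],[.16,-.02,.068],[.16,.02,.068]])
print(((proj(T,P)-[190,145]+.5)*5).round(),((proj(S,P)-[200,165]+.5)*4).round())
E
```

```text
shelf [0.5473 0.0333 0.0698 1.623 ] [ 0.3  0.4 -0.5 -0.1 -0.2  0.1  0.3 -0.4 -0.9 -0.1  0.4  0.7  0.3 -0.
  0.4 -0.6]
tray [ 0.5329 -0.0831  0.1091  1.7945] [ 0.1  0.3  0.   0.3 -0.1 -0.2 -0.1 -0.2 -0.9  0.   0.1  0.8  0.3  0.2
  0.3 -1. ]
tray in station -0.11555938994497754 0.020457000387983506 9.82151669392308
0.172 [[104. 188.]
 [107. 253.]] [[195. 453.]
 [263. 451.]]
0.185 [[ 83. 189.]
 [ 85. 254.]] [[195. 471.]
 [263. 469.]]
0.197 [[ 63. 190.]
 [ 66. 255.]] [[195. 488.]
 [264. 485.]]
[[364. 180.]
 [367. 244.]
 [133. 194.]
 [136. 257.]] [[200. 290.]
 [260. 287.]
 [198. 467.]
 [264. 465.]]
```

```bash
cat >> h.py <<'E'
from scipy.spatial.transform import Rotation as Ro
Q=np.array([0.5473,0.0333,0,1.623])
def goto(sx,sy,z,along):   # station target; along='x'/'y': station axis the tool y lies on
    st=sense(); R=Ro.from_rotvec(st['tcp_rot']).as_matrix(); p=pl(Q,[[sx,sy,z]])[0]
    d=R.T@(p-st['ee_pos']); ty=np.arctan2(R[1,1],R[0,1]); w=Q[3]+(0 if along=='x' else np.pi/2)
    e=(w-ty+np.pi/2)%np.pi-np.pi/2   # world yaw change; tool z is down so twist = -e
    print('shift tool frame, in shares of .08:',(d/.08).round(3),'twist share',round(-e/np.pi,4),'q6',st['joint_positions'][5].round(2))
    where()
def where():
    st=sense(); d=st['ee_pos']-pl(Q,[[0,0,0]])[0]; c,s=np.cos(Q[3]),np.sin(Q[3])
    R=Ro.from_rotvec(st['tcp_rot']).as_matrix()
    print('t',st['clock'],'TCP station mm',(1e3*np.array([c*d[0]+s*d[1],-s*d[0]+c*d[1],d[2]])).round(1),'ydir deg',np.degrees(np.arctan2(R[1,1],R[0,1])-Q[3]).round(2),'tilt',R[:,2].round(3),'F',st['wrist_force'].round(1))
E
python3 - <<'E'
from h import *
print(Ro.from_rotvec(sense()['tcp_rot']).as_matrix().round(3))
goto(-.1156,.120,.180,'x'); goto(-.1156,.120,.180,'y')
T=np.load('pics/top0.npz');S=np.load('pics/side0.npz')
for n,a,b,z in(('solvent cap',(222,130),(187,245),.17),('jar',(235.5,164),(225,270),.048),('beaker',(226,227),(306,270),.075)):
    r=least_squares(lambda p:np.r_[proj(T,p)[0]-a,proj(S,p)[0]-b],[.5,.1,z]);p=r.x
    c,s=np.cos(Q[3]),np.sin(Q[3]);d=p-pl(Q,[[0,0,0]])[0];print(n,c*d[0]+s*d[1],-s*d[0]+c*d[1],p[2],r.fun.round(1))
E
```

```text
[[ 0.914  0.405 -0.001]
 [ 0.405 -0.914  0.002]
 [ 0.    -0.002 -1.   ]]
shift tool frame, in shares of .08: [ 4.507 -4.913  0.414] twist share 0.1161 q6 -0.08
t 0.1 TCP station mm [-611.4  316.7  212.3] ydir deg -159.11 tilt [-0.001  0.002 -1.   ] F [-0.2  0.4 -0.1]
shift tool frame, in shares of .08: [ 4.507 -4.913  0.414] twist share -0.3839 q6 -0.08
t 0.1 TCP station mm [-611.4  316.7  212.3] ydir deg -159.11 tilt [-0.001  0.002 -1.   ] F [-0.2  0.4 -0.1]
solvent cap 0.11882808101841974 -0.16008226898944586 0.1634824070768834 [ 0.   0.3 -0.2 -0. ]
jar 0.10009344045629 -0.08346270677660236 0.039410129971301264 [ 0.  -0.2  0.1  0. ]
beaker 0.13470826434205074 0.11975637745542558 0.07091642516042806 [-0.   0.4 -0.3 -0. ]
```

Emit:
{"api": "drive_tool", "payload": {"plan": [{"claw": 60,"travel": [0,0,0],"twist": 0.0387},{"claw": 60,"travel": [0,0,0],"twist": 0.0387},{"claw": 60,"travel": [0,0,0],"twist": 0.0387},{"claw": 60,"travel": [0.15,-0.38,0],"twist": 0},{"claw": 60,"travel": [0.15,-0.38,0],"twist": 0},{"claw": 60,"travel": [0.15,-0.38,0],"twist": 0},{"claw": 60,"travel": [0.15,-0.38,0],"twist": 0},{"claw": 60,"travel": [0.15,-0.38,0],"twist": 0}]}}

```text
clock: 0.77
ee_pos: [0.3151, -0.4377, 0.2127]
tcp_rot: [-3.139, -0.081, 0.001]
wrist_force: [0.4, 0.1, 1.2]
grip_width: 0.0603
grip_force: 0.0
```

Emit:
{"api": "drive_tool", "payload": {"plan": [{"claw": 60,"travel": [0.15,-0.38,0],"twist": 0},{"claw": 60,"travel": [0.15,-0.38,0],"twist": 0},{"claw": 60,"travel": [0.15,-0.38,0],"twist": 0},{"claw": 60,"travel": [0.15,-0.38,0],"twist": 0},{"claw": 60,"travel": [0.15,-0.38,0],"twist": 0},{"claw": 60,"travel": [0.15,-0.38,0],"twist": 0},{"claw": 60,"travel": [0.15,-0.38,0],"twist": 0},{"claw": 60,"travel": [0,0,0],"twist": 0}]}}

```text
clock: 1.43
ee_pos: [0.3888, -0.2184, 0.213]
tcp_rot: [-3.138, -0.09, -0.001]
wrist_force: [-0.1, -0.4, 0.1]
grip_width: 0.0603
grip_force: 0.0
```

```bash
python3 - <<'E'
from h import *
goto(-.1156,.120,.180,'x')
goto(-.1156,.120,.106,'x')
print(sense()['grip_width'])
E
```

```text
shift tool frame, in shares of .08: [ 0.651 -1.589  0.416] twist share 0.0016 q6 0.88
t 1.4333 TCP station mm [-243.1  171.5  213. ] ydir deg -179.71 tilt [ 0.     0.002 -1.   ] F [-0.1 -0.4  0.1]
shift tool frame, in shares of .08: [ 0.651 -1.587  1.341] twist share 0.0016 q6 0.88
t 1.4333 TCP station mm [-243.1  171.5  213. ] ydir deg -179.71 tilt [ 0.     0.002 -1.   ] F [-0.1 -0.4  0.1]
0.06026414656150986
```

Emit:
{"api": "drive_tool", "payload": {"plan": [{"claw": 60,"travel": [0.16,-0.4,0],"twist": 0.0016},{"claw": 60,"travel": [0.16,-0.4,0],"twist": 0},{"claw": 60,"travel": [0.16,-0.4,0],"twist": 0},{"claw": 60,"travel": [0.17,-0.39,0],"twist": 0},{"claw": 60,"travel": [0,0,0.34],"twist": 0},{"claw": 60,"travel": [0,0,0.34],"twist": 0},{"claw": 60,"travel": [0,0,0.34],"twist": 0},{"claw": 60,"travel": [0,0,0.2],"twist": 0}]}}

```text
clock: 2.1
ee_pos: [0.4319, -0.0926, 0.1124]
tcp_rot: [-3.14, -0.075, 0.007]
wrist_force: [-0.9, 0.0, -0.3]
grip_width: 0.06
grip_force: 0.0
```

Emit:
{"api": "drive_tool", "payload": {"plan": [{"claw": 60,"travel": [0,0,0.12],"twist": 0},{"claw": 60,"travel": [0,0,0],"twist": 0}]}}

```text
clock: 2.27
ee_pos: [0.4319, -0.0928, 0.1035]
tcp_rot: [-3.139, -0.073, 0.008]
wrist_force: [-0.3, -0.0, -0.6]
grip_width: 0.0602
grip_force: 0.0
```

```bash
python3 - <<'E'
from h import *
goto(-.1156,.058,.105,'x')
a=snap('side','side1.png')['image'][120:270,170:370]; cv2.imwrite('pics/side1c.png',cv2.resize(a[:,:,::-1],None,fx=4,fy=4,interpolation=cv2.INTER_CUBIC))
E
```

```text
shift tool frame, in shares of .08: [ 0.798 -0.059 -0.022] twist share -0.0018 q6 1.19
t 2.2667 TCP station mm [-119.9  121.9  103.5] ydir deg -180.32 tilt [-0.005  0.001 -1.   ] F [-0.3 -0.  -0.6]
```

View pics/side1c.png

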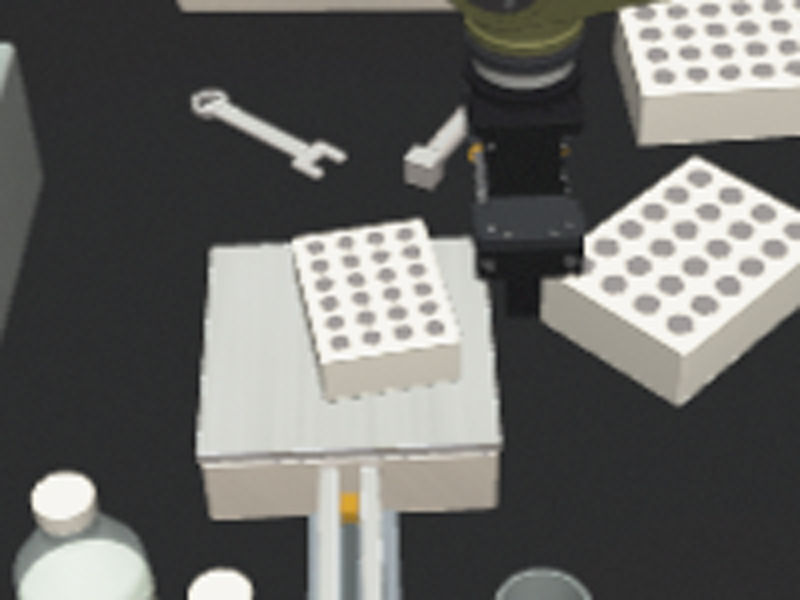

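Fingers at crop (520,290) are clear beside the tray (375,300). Next is the side push, which squares and centres it.

Emit:
{"api": "drive_tool", "payload": {"plan": [{"claw": 60,"travel": [0.1,-0.05,-0.02],"twist": -0.0018},{"claw": 60,"travel": [0.1,0,0],"twist": 0},{"claw": 60,"travel": [0.08,0,0],"twist": 0},{"claw": 60,"travel": [0.06,0,0],"twist": 0},{"claw": 60,"travel": [0.03,0,0],"twist": 0},{"claw": 60,"travel": [0.03,0,0],"twist": 0},{"claw": 60,"travel": [0.03,0,0],"twist": 0},{"claw": 60,"travel": [0.03,0,0],"twist": 0}]}}

```text
clock: 2.98
ee_pos: [0.4695, -0.0869, 0.1076]
tcp_rot: [-3.14, -0.083, 0.005]
wrist_force: [-4.1, 0.4, 2.5]
grip_width: 0.0603
grip_force: 2.0
```

Emit:
{"api": "drive_tool", "payload": {"plan": [{"claw": 60,"travel": [0.03,0,0],"twist": 0},{"claw": 60,"travel": [0.03,0,0],"twist": 0},{"claw": 60,"travel": [0.03,0,0],"twist": 0},{"claw": 60,"travel": [0.03,0,0],"twist": 0},{"claw": 60,"travel": [0.03,0,0],"twist": 0},{"claw": 60,"travel": [0.03,0,0],"twist": 0},{"claw": 60,"travel": [0.03,0,0],"twist": 0},{"claw": 60,"travel": [0.03,0,0],"twist": 0}]}}

```text
clock: 3.65
ee_pos: [0.4897, -0.0861, 0.1078]
tcp_rot: [-3.14, -0.083, 0.0]
wrist_force: [-3.0, 0.7, 0.2]
grip_width: 0.0599
grip_force: 1.4
```

```bash
cat >> h.py <<'E'
def tray(name='side',f=None,zt=.110):
    "tray pose in station frame from its caps (dark blobs inside the white top), fit on the side view"
    g=snap(name,f)
    q0=None
    return g
E
python3 - <<'E'
from h import *
goto(-.1156,.058,.105,'x')
a=snap('side','side2.png')['image'][165:265,200:320]; cv2.imwrite('pics/side2c.png',cv2.resize(a[:,:,::-1],None,fx=6,fy=6,interpolation=cv2.INTER_CUBIC))
E
```

```text
shift tool frame, in shares of .08: [ 0.072 -0.008  0.035] twist share 0.0001 q6 1.24
t 3.65 TCP station mm [-116.2   63.7  107.8] ydir deg -179.97 tilt [-0.  0. -1.] F [-3.   0.7  0.2]
```

View pics/side2c.png

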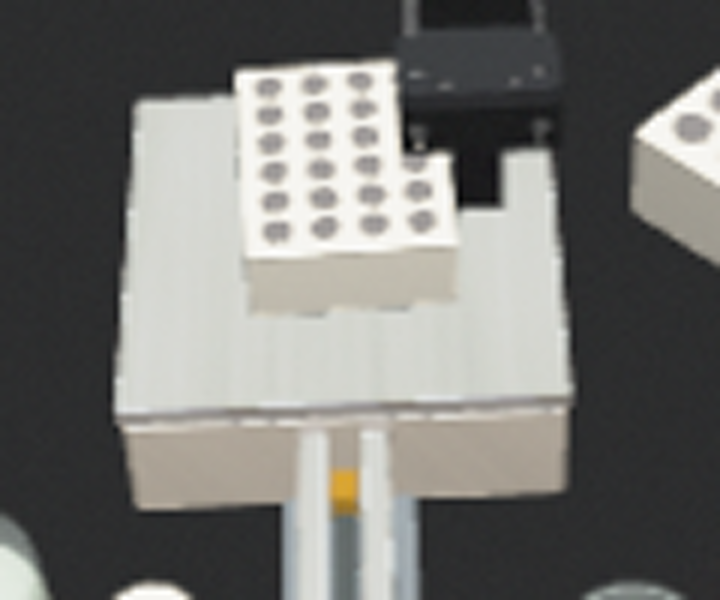

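The tray is now nearly square. Its top corners are at crop (244,250), (458,243) and (235,70).

```bash
cat >> h.py <<'E'
def fit(npz,pts,idx,off,k,z=.110):
    g=np.load(npz); a=(np.array(pts)+.5)/k-.5+off
    r=least_squares(lambda q:(proj(g,pl([*pl(Q,[[q[0],q[1],0]])[0][:2],z,Q[3]+q[2]],TC[idx]))-a).ravel(),[-.1,0,0])
    print('tray station x,y mm',(r.x[:2]*1e3).round(1),'yaw deg',np.degrees(r.x[2]).round(2),'res',r.fun.round(2))
E
python3 - <<'E'
from h import *
fit('pics/side2.npz',[(244,250),(458,243),(235,70)],[0,3,1],[200,165],6)
# consistency: same method on first picture
fit('pics/side0.npz',[(206,183),(341,165),(172,56)],[0,3,1],[200,165],4)
E
```

```text
tray station x,y mm [-123.8    2.1] yaw deg 2.7 res [-0.01  0.81 -0.24 -0.51  0.27 -0.34]
tray station x,y mm [-114.1   21.1] yaw deg 9.39 res [-0.86  0.09  0.43 -0.8   0.47  0.77]
```

Emit:
{"api": "drive_tool", "payload": {"plan": [{"claw": 60,"travel": [0.025,0,0.01],"twist": 0},{"claw": 60,"travel": [0.025,0,0.01],"twist": 0},{"claw": 60,"travel": [0,0,0],"twist": 0},{"claw": 60,"travel": [-0.1,0,0],"twist": 0},{"claw": 60,"travel": [-0.3,0,0],"twist": 0},{"claw": 60,"travel": [0,0,-0.4],"twist": 0},{"claw": 60,"travel": [0,0,-0.4],"twist": 0},{"claw": 60,"travel": [0,0.4,-0.1],"twist": 0}]}}

```text
clock: 4.37
ee_pos: [0.4653, -0.1179, 0.1831]
tcp_rot: [3.139, 0.089, 0.015]
wrist_force: [2.8, -0.2, 0.4]
grip_width: 0.0604
grip_force: 0.0
```

Emit:
{"api": "drive_tool", "payload": {"plan": [{"claw": 60,"travel": [0,0.4,-0.1],"twist": -0.0385},{"claw": 60,"travel": [0,0.4,0],"twist": -0.0385},{"claw": 60,"travel": [0,0.4,0],"twist": -0.0385},{"claw": 60,"travel": [0,0,0],"twist": -0.0385},{"claw": 60,"travel": [0,0,0],"twist": -0.0385},{"claw": 60,"travel": [0,0,0],"twist": -0.0385},{"claw": 60,"travel": [0,0,0],"twist": -0.0385},{"claw": 60,"travel": [0,0,0],"twist": -0.0385}]}}

```text
clock: 5.03
ee_pos: [0.4799, -0.2142, 0.1864]
tcp_rot: [2.736, 1.54, 0.002]
wrist_force: [-0.0, -0.6, 0.2]
grip_width: 0.06
grip_force: 0.0
```

Emit:
{"api": "drive_tool", "payload": {"plan": [{"claw": 60,"travel": [0,0,0],"twist": -0.0385},{"claw": 60,"travel": [0,0,0],"twist": -0.0385},{"claw": 60,"travel": [0,0,0],"twist": -0.0385},{"claw": 60,"travel": [0,0,0],"twist": -0.0385},{"claw": 60,"travel": [0,0,0],"twist": -0.0385},{"claw": 60,"travel": [0,0,0],"twist": 0}]}}

```text
clock: 5.53
ee_pos: [0.4798, -0.214, 0.1864]
tcp_rot: [2.157, 2.281, 0.001]
wrist_force: [0.5, 0.1, 0.6]
grip_width: 0.0604
grip_force: 0.0
```

```bash
python3 - <<'E'
from h import *
goto(-.235,.0,.106,'y')
a=snap('top','top3.png')['image'][145:225,190:350]; cv2.imwrite('pics/top3c.png',cv2.resize(a[:,:,::-1],None,fx=5,fy=5,interpolation=cv2.INTER_CUBIC))
E
```

```text
shift tool frame, in shares of .08: [0.103 1.002 1.007] twist share 0.0011 q6 -0.58
t 5.5333 TCP station mm [-243.4   80.3  186.4] ydir deg -89.8 tilt [ 0.002 -0.001 -1.   ] F [0.5 0.1 0.6]
```

View pics/top3c.png

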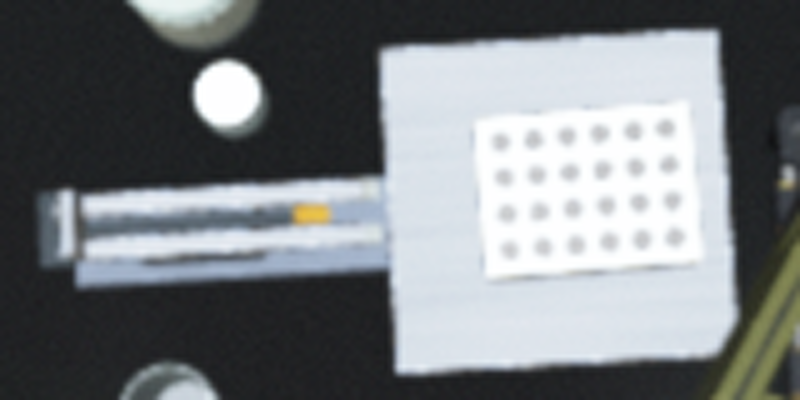

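The tray is square now, with corners at (475,118), (690,101), (702,260) and (487,279). I'll fit it while lining the tool up behind it.

```bash
python3 - <<'E'
from h import *
fit('pics/top3.npz',[(475,118),(690,101),(702,260),(487,279)],[0,1,2,3],[190,145],5)
fit('pics/top0.npz',[(455,170),(665,122),(703,278),(492,327)],[0,1,2,3],[190,145],5)
E
```

```text
tray station x,y mm [-122.7   -0.3] yaw deg 1.26 res [-0.04  0.24 -0.2   0.26  0.18 -0.05  0.05 -0.45]
tray station x,y mm [-115.5   20.4] yaw deg 9.83 res [ 0.13  0.26  0.03  0.18 -0.1  -0.21 -0.07 -0.23]
```

Emit:
{"api": "drive_tool", "payload": {"plan": [{"claw": 60,"travel": [0,0.35,0],"twist": 0.0011},{"claw": 60,"travel": [0,0.35,0],"twist": 0},{"claw": 60,"travel": [0,0.3,0],"twist": 0},{"claw": 60,"travel": [0,0,0.3],"twist": 0},{"claw": 60,"travel": [0,0,0.3],"twist": 0},{"claw": 60,"travel": [0,0,0.3],"twist": 0},{"claw": 60,"travel": [0,0,0.09],"twist": 0},{"claw": 60,"travel": [0,0,0],"twist": 0}]}}

```text
clock: 6.25
ee_pos: [0.5578, -0.2087, 0.1042]
tcp_rot: [-2.164, -2.272, 0.002]
wrist_force: [0.1, 0.2, 0.1]
grip_width: 0.0599
grip_force: 0.0
```

```bash
python3 - <<'E'
from h import *
goto(-.195,.0,.107,'y')
E
```

```text
shift tool frame, in shares of .08: [ 0.591  0.024 -0.034] twist share -0.0011 q6 -0.5
t 6.25 TCP station mm [-242.3    2.1  104.2] ydir deg -90.2 tilt [-0.004  0.002 -1.   ] F [0.1 0.2 0.1]
```

Emit:
{"api": "drive_tool", "payload": {"plan": [{"claw": 60,"travel": [0.15,0.024,-0.034],"twist": -0.0011},{"claw": 60,"travel": [0.15,0,0],"twist": 0},{"claw": 60,"travel": [0.1,0,0],"twist": 0},{"claw": 60,"travel": [0.05,0,0],"twist": 0},{"claw": 60,"travel": [0.03,0,0],"twist": 0},{"claw": 60,"travel": [0.03,0,0],"twist": 0},{"claw": 60,"travel": [0.03,0,0],"twist": 0},{"claw": 60,"travel": [0.03,0,0],"twist": 0}]}}

```text
clock: 6.92
ee_pos: [0.5591, -0.1637, 0.1099]
tcp_rot: [2.16, 2.28, 0.0]
wrist_force: [0.1, -0.5, -0.2]
grip_width: 0.0603
grip_force: 0.0
```

Emit:
{"api": "drive_tool", "payload": {"plan": [{"claw": 60,"travel": [0.04,0,0],"twist": 0},{"claw": 60,"travel": [0.05,0,0],"twist": 0},{"claw": 60,"travel": [0.05,0,0],"twist": 0},{"claw": 60,"travel": [0.05,0,0],"twist": 0},{"claw": 60,"travel": [0.05,0,0],"twist": 0},{"claw": 60,"travel": [0.05,0,0],"twist": 0},{"claw": 60,"travel": [0.05,0,0],"twist": 0},{"claw": 60,"travel": [0.05,0,0],"twist": 0}]}}

```text
clock: 7.58
ee_pos: [0.5574, -0.1322, 0.1098]
tcp_rot: [-2.16, -2.281, -0.0]
wrist_force: [-0.2, -0.2, -0.2]
grip_width: 0.0597
grip_force: 0.0
```

```bash
python3 - <<'E'
from h import *
goto(-.1,.0,.107,'y')
a=snap('side','side4.png')['image'][165:315,200:320]; cv2.imwrite('pics/side4c.png',cv2.resize(a[:,:,::-1],None,fx=4,fy=4,interpolation=cv2.INTER_CUBIC))
E
```

```text
shift tool frame, in shares of .08: [ 0.823 -0.016  0.035] twist share 0.0007 q6 -0.38
t 7.5833 TCP station mm [-165.8   -1.4  109.8] ydir deg -89.88 tilt [-0.  0. -1.] F [-0.2 -0.2 -0.2]
```

View pics/side4c.png

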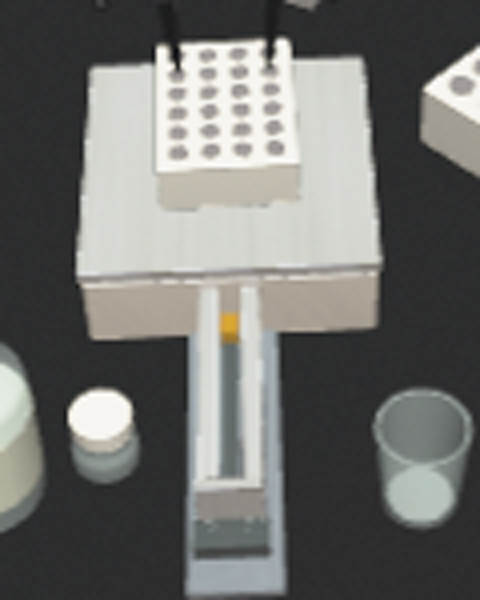

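```bash
python3 - <<'E'
from h import *
fit('pics/side4.npz',[(155,171),(300,163),(157,45),(290,39)],[0,3,1,2],[200,165],4)
S=np.load('pics/side4.npz')
for z in(.088,.11,.13):
    print(z,((proj(S,pl(Q,[[-.166,-.036,z],[-.166,.036,z],[-.156,-.036,z]]))-[200,165]+.5)*4).round())
s=sense();print(s['wrist_force'],s['ft_torque'],s['grip_force'])
S=np.load('pics/side2.npz')
for z in(.088,.11,.13):
    print(z,((proj(S,pl(Q,[[-.080,.0637,z],[-.152,.0637,z]]))-[200,165]+.5)*6).round())
E
```

```text
tray station x,y mm [-1.221e+02  1.000e-01] yaw deg 1.02 res [ 0.38 -0.15 -0.35  0.08  0.08  0.1  -0.11  0.03]
0.088 [[178.  87.]
 [277.  83.]
 [177.  96.]]
0.11 [[175.  64.]
 [276.  60.]
 [175.  73.]]
0.13 [[174.  42.]
 [275.  39.]
 [173.  51.]]
[0.52735691 0.57848783 0.38884718] [ 0.04805286 -0.11222874 -0.05299243] 0.0
0.088 [[479. 246.]
 [473. 142.]]
0.11 [[479. 211.]
 [473. 107.]]
0.13 [[478. 179.]
 [472.  75.]]
```

Projection shows the visible fingertips at about TCP height, not 22 mm below it, so they slid over the tray top. The tray itself hasn't moved: (-122, 0), 1°. I'll back up behind it and come in lower, at a height that is safe under either reading.

Emit:
{"api": "drive_tool", "payload": {"plan": [{"claw": 60,"travel": [0,0,-0.15],"twist": 0},{"claw": 60,"travel": [-0.3,0,0],"twist": 0.0007},{"claw": 60,"travel": [-0.3,0,0],"twist": 0},{"claw": 60,"travel": [-0.27,-0.016,0],"twist": 0},{"claw": 60,"travel": [0,0,0.15],"twist": 0},{"claw": 60,"travel": [0,0,0.17],"twist": 0},{"claw": 60,"travel": [0,0,0],"twist": 0}]}}

```text
clock: 8.22
ee_pos: [0.5575, -0.2009, 0.0925]
tcp_rot: [-2.159, -2.274, 0.003]
wrist_force: [-0.9, 0.1, -1.2]
grip_width: 0.0601
grip_force: 0.0
```

```bash
python3 - <<'E'
from h import *
goto(-.205,.0,.096,'y')
# finger tip length from the wrist-free side view: dark fingers against the shelf in side2 (TCP z .1078) and side4
for f,cols in(('side4',(244,245,267,268)),):
    im=np.load(f'pics/{f}.npz')['image'].mean(2)
    for c in cols: print(c,im[170:190,c].round().astype(int))
E
```

```text
shift tool frame, in shares of .08: [ 0.368  0.025 -0.043] twist share -0.0002 q6 -0.49
t 8.2167 TCP station mm [-234.4    2.    92.5] ydir deg -90.03 tilt [-0.005  0.003 -1.   ] F [-0.9  0.1 -1.2]
244 [ 38  39  37  37  38  45  75  33  34  33  34  34  69 131 161 192 230 158
 158 168]
245 [ 44  43  44  42  43  91 194 195 127 137 187 217 152 148 164 203 238 159
 157 179]
267 [ 28  30  29  28  29  32  32  31  29  62 122  86 131 168 211 214 158 159
 175 227]
268 [ 28  29  31  32  42  85 120  79 111 170 226 158 148 166 208 225 158 158
 182 238]
```

Emit:
{"api": "drive_tool", "payload": {"plan": [{"claw": 60,"travel": [0.1,0.025,0],"twist": 0},{"claw": 60,"travel": [0.1,0,0],"twist": 0},{"claw": 60,"travel": [0.08,0,0],"twist": 0},{"claw": 60,"travel": [0.03,0,0],"twist": 0},{"claw": 60,"travel": [0.03,0,0],"twist": 0},{"claw": 60,"travel": [0.03,0,0],"twist": 0},{"claw": 60,"travel": [0.03,0,0],"twist": 0},{"claw": 60,"travel": [0.03,0,0],"twist": 0}]}}

```text
clock: 8.88
ee_pos: [0.56, -0.1676, 0.0964]
tcp_rot: [2.163, 2.278, 0.0]
wrist_force: [0.0, -0.0, 0.6]
grip_width: 0.0599
grip_force: 0.0
```

```bash
python3 - <<'E'
from h import *
goto(.047,.0,.094,'y')
E
```

```text
shift tool frame, in shares of .08: [ 3.104 -0.029  0.029] twist share -0.0001 q6 -0.43
t 8.8833 TCP station mm [-201.3   -2.2   96.4] ydir deg -90.01 tilt [ 0. -0. -1.] F [ 0.  -0.   0.6]
```

Emit:
{"api": "drive_tool", "payload": {"plan": [{"claw": 60,"travel": [0.03,-0.015,0],"twist": 0},{"claw": 60,"travel": [0.03,0,0],"twist": 0},{"claw": 60,"travel": [0.03,0,0],"twist": 0},{"claw": 60,"travel": [0.03,0,0],"twist": 0},{"claw": 60,"travel": [0.03,0,0],"twist": 0},{"claw": 60,"travel": [0.03,0,0],"twist": 0},{"claw": 60,"travel": [0.03,0,0],"twist": 0},{"claw": 60,"travel": [0.03,0,0],"twist": 0}]}}

```text
clock: 9.55
ee_pos: [0.5579, -0.1486, 0.0963]
tcp_rot: [2.163, 2.278, -0.0]
wrist_force: [0.1, -3.2, 0.9]
grip_width: 0.0597
grip_force: 1.5
```

```bash
python3 - <<'E'
from h import *
goto(.047,.0,.094,'y')
E
```

```text
shift tool frame, in shares of .08: [ 2.865 -0.014  0.028] twist share -0.0001 q6 -0.41
t 9.55 TCP station mm [-182.2   -1.1   96.3] ydir deg -90.01 tilt [ 0. -0. -1.] F [ 0.1 -3.2  0.9]
```

Emit:
{"api": "drive_tool", "payload": {"plan": [{"claw": 60,"travel": [0.045,0,0],"twist": 0},{"claw": 60,"travel": [0.045,0,0],"twist": 0},{"claw": 60,"travel": [0.045,0,0],"twist": 0},{"claw": 60,"travel": [0.045,0,0],"twist": 0},{"claw": 60,"travel": [0.045,0,0],"twist": 0},{"claw": 60,"travel": [0.045,0,0],"twist": 0},{"claw": 60,"travel": [0.045,0,0],"twist": 0},{"claw": 60,"travel": [0.045,0,0],"twist": 0}]}}

```text
clock: 10.22
ee_pos: [0.5564, -0.1196, 0.0963]
tcp_rot: [2.163, 2.278, 0.0]
wrist_force: [1.2, -3.9, 2.8]
grip_width: 0.0601
grip_force: 1.9
```

Emit:
{"api": "drive_tool", "payload": {"plan": [{"claw": 60,"travel": [0.045,0,0],"twist": 0},{"claw": 60,"travel": [0.045,0,0],"twist": 0},{"claw": 60,"travel": [0.045,0,0],"twist": 0},{"claw": 60,"travel": [0.045,0,0],"twist": 0},{"claw": 60,"travel": [0.045,0,0],"twist": 0},{"claw": 60,"travel": [0.045,0,0],"twist": 0},{"claw": 60,"travel": [0.045,0,0],"twist": 0},{"claw": 60,"travel": [0.045,0,0],"twist": 0}]}}

```text
clock: 10.88
ee_pos: [0.5549, -0.0909, 0.0963]
tcp_rot: [2.163, 2.278, -0.0]
wrist_force: [0.4, -4.4, 1.8]
grip_width: 0.06
grip_force: 2.2
```

Emit:
{"api": "drive_tool", "payload": {"plan": [{"claw": 60,"travel": [0.045,0,0],"twist": 0},{"claw": 60,"travel": [0.045,0,0],"twist": 0},{"claw": 60,"travel": [0.045,0,0],"twist": 0},{"claw": 60,"travel": [0.045,0,0],"twist": 0},{"claw": 60,"travel": [0.045,0,0],"twist": 0},{"claw": 60,"travel": [0.045,0,0],"twist": 0},{"claw": 60,"travel": [0.045,0,0],"twist": 0},{"claw": 60,"travel": [0.045,0,0],"twist": 0}]}}

```text
clock: 11.55
ee_pos: [0.5534, -0.0622, 0.0963]
tcp_rot: [2.163, 2.278, -0.0]
wrist_force: [2.0, -5.9, 4.0]
grip_width: 0.0602
grip_force: 2.7
```

```bash
python3 - <<'E'
from h import *
goto(.047,.0,.094,'y')
a=snap('side','side5.png')['image'][165:315,200:320]; cv2.imwrite('pics/side5c.png',cv2.resize(a[:,:,::-1],None,fx=4,fy=4,interpolation=cv2.INTER_CUBIC))
E
```

```text
shift tool frame, in shares of .08: [ 1.783 -0.014  0.029] twist share -0.0 q6 -0.26
t 11.55 TCP station mm [-95.6  -1.1  96.3] ydir deg -90.0 tilt [ 0. -0. -1.] F [ 2.  -5.9  4. ]
```

View pics/side5c.png

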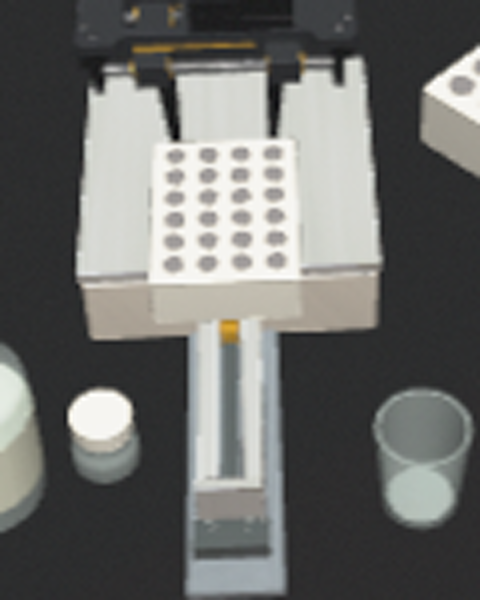

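The tray is square, with corners at crop (148,284), (303,279), (154,144) and (295,139). The fingers are behind its rear edge.

```bash
python3 - <<'E'
from h import *
fit('pics/side5.npz',[(148,284),(303,279),(154,144),(295,139)],[0,3,1,2],[200,165],4)
E
```

```text
tray station x,y mm [-17.4  -0.7] yaw deg -0.02 res [ 0.43  0.19 -0.49 -0.02  0.14 -0.05 -0.08 -0.09]
```

Emit:
{"api": "drive_tool", "payload": {"plan": [{"claw": 60,"travel": [0.045,0,0],"twist": 0},{"claw": 60,"travel": [0.045,0,0],"twist": 0},{"claw": 60,"travel": [0.045,0,0],"twist": 0},{"claw": 60,"travel": [0.045,0,0],"twist": 0},{"claw": 60,"travel": [0.045,0,0],"twist": 0},{"claw": 60,"travel": [0.045,0,0],"twist": 0},{"claw": 60,"travel": [0.045,0,0],"twist": 0},{"claw": 60,"travel": [0.045,0,0],"twist": 0}]}}

```text
clock: 12.27
ee_pos: [0.5518, -0.0336, 0.0963]
tcp_rot: [2.163, 2.278, -0.0]
wrist_force: [1.0, -4.9, 4.2]
grip_width: 0.0599
grip_force: 2.6
```

Emit:
{"api": "drive_tool", "payload": {"plan": [{"claw": 60,"travel": [0.045,0,0],"twist": 0},{"claw": 60,"travel": [0.045,0,0],"twist": 0},{"claw": 60,"travel": [0.045,0,0],"twist": 0},{"claw": 60,"travel": [0.045,0,0],"twist": 0},{"claw": 60,"travel": [0.045,0,0],"twist": 0},{"claw": 60,"travel": [0.045,0,0],"twist": 0},{"claw": 60,"travel": [0.045,0,0],"twist": 0},{"claw": 60,"travel": [0.045,0,0],"twist": 0}]}}

```text
clock: 12.93
ee_pos: [0.5505, -0.0049, 0.0965]
tcp_rot: [2.162, 2.278, -0.0]
wrist_force: [-0.5, -5.9, 4.7]
grip_width: 0.0602
grip_force: 2.6
```

Emit:
{"api": "drive_tool", "payload": {"plan": [{"claw": 60,"travel": [0.045,0,0],"twist": 0},{"claw": 60,"travel": [0.045,0,0],"twist": 0},{"claw": 60,"travel": [0.045,0,0],"twist": 0},{"claw": 60,"travel": [0.045,0,0],"twist": 0},{"claw": 60,"travel": [0.045,0,0],"twist": 0},{"claw": 60,"travel": [0.045,0,0],"twist": 0},{"claw": 60,"travel": [0.045,0,0],"twist": 0},{"claw": 60,"travel": [0.045,0,0],"twist": 0}]}}

```text
clock: 13.6
ee_pos: [0.5481, 0.0248, 0.0955]
tcp_rot: [-2.162, -2.277, 0.0]
wrist_force: [0.1, -1.2, -1.3]
grip_width: 0.0599
grip_force: 0.9
```

```bash
python3 - <<'E'
from h import *
goto(.047,.0,.094,'y')
E
```

```text
shift tool frame, in shares of .08: [ 0.694 -0.005  0.019] twist share -0.0001 q6 -0.11
t 13.6 TCP station mm [-8.5 -0.4 95.5] ydir deg -90.02 tilt [-0.001  0.001 -1.   ] F [ 0.1 -1.2 -1.3]
```

Emit:
{"api": "drive_tool", "payload": {"plan": [{"claw": 60,"travel": [0.04,0,0],"twist": 0},{"claw": 60,"travel": [0.04,0,0],"twist": 0},{"claw": 60,"travel": [0.04,0,0],"twist": 0},{"claw": 60,"travel": [0.04,0,0],"twist": 0},{"claw": 60,"travel": [0.04,0,0],"twist": 0},{"claw": 60,"travel": [0.04,0,0],"twist": 0},{"claw": 60,"travel": [0.04,0,0],"twist": 0},{"claw": 60,"travel": [0.04,0,0],"twist": 0}]}}

```text
clock: 14.27
ee_pos: [0.5475, 0.0498, 0.0962]
tcp_rot: [-2.163, -2.278, -0.0]
wrist_force: [-0.3, -0.7, -0.9]
grip_width: 0.06
grip_force: 0.9
```

```bash
python3 - <<'E'
from h import *
goto(.047,.0,.094,'y')
E
```

```text
shift tool frame, in shares of .08: [ 0.382 -0.013  0.028] twist share -0.0001 q6 -0.06
t 14.2667 TCP station mm [16.4 -1.  96.2] ydir deg -90.01 tilt [-0.  0. -1.] F [-0.3 -0.7 -0.9]
```

Emit:
{"api": "drive_tool", "payload": {"plan": [{"claw": 60,"travel": [0.02,0,0],"twist": 0},{"claw": 60,"travel": [0.02,0,0],"twist": 0},{"claw": 60,"travel": [0.02,0,0],"twist": 0},{"claw": 60,"travel": [0.02,0,0],"twist": 0},{"claw": 60,"travel": [0.02,0,0],"twist": 0},{"claw": 60,"travel": [0.02,0,0],"twist": 0},{"claw": 60,"travel": [0.02,0,0],"twist": 0},{"claw": 60,"travel": [0.02,0,0],"twist": 0}]}}

```text
clock: 14.93
ee_pos: [0.5468, 0.0624, 0.0962]
tcp_rot: [2.163, 2.278, 0.0]
wrist_force: [-0.5, -1.7, -0.9]
grip_width: 0.0601
grip_force: 1.0
```

```bash
python3 - <<'E'
from h import *
goto(.047,.0,.094,'y')
E
```

```text
shift tool frame, in shares of .08: [ 0.224 -0.013  0.027] twist share -0.0001 q6 -0.04
t 14.9333 TCP station mm [29.  -1.  96.2] ydir deg -90.01 tilt [ 0. -0. -1.] F [-0.5 -1.7 -0.9]
```

Emit:
{"api": "drive_tool", "payload": {"plan": [{"claw": 60,"travel": [0.02,0,0],"twist": 0},{"claw": 60,"travel": [0.02,0,0],"twist": 0},{"claw": 60,"travel": [0.02,0,0],"twist": 0},{"claw": 60,"travel": [0.02,0,0],"twist": 0},{"claw": 60,"travel": [0.01,0,0],"twist": 0},{"claw": 60,"travel": [0.01,0,0],"twist": 0},{"claw": 60,"travel": [0.01,0,0],"twist": 0},{"claw": 60,"travel": [0.01,0,0],"twist": 0}]}}

```text
clock: 15.6
ee_pos: [0.5463, 0.0719, 0.0962]
tcp_rot: [-2.163, -2.278, -0.0]
wrist_force: [-0.2, -2.1, -1.4]
grip_width: 0.0599
grip_force: 1.0
```

Emit:
{"api": "drive_tool", "payload": {"plan": [{"claw": 60,"travel": [0.01,0,0],"twist": 0},{"claw": 60,"travel": [0.01,0,0],"twist": 0},{"claw": 60,"travel": [0.01,0,0],"twist": 0},{"claw": 60,"travel": [0.01,0,0],"twist": 0}]}}

```text
clock: 15.93
ee_pos: [0.5461, 0.0751, 0.0962]
tcp_rot: [2.163, 2.278, -0.0]
wrist_force: [-0.1, -3.0, -0.6]
grip_width: 0.06
grip_force: 1.0
```

```bash
python3 - <<'E'
from h import *
where()
E
```

```text
t 15.9333 TCP station mm [41.8 -1.  96.2] ydir deg -90.01 tilt [ 0. -0. -1.] F [-0.1 -3.  -0.6]
```

Emit:
{"api": "drive_tool", "payload": {"plan": [{"claw": 60,"travel": [0.01,0,0],"twist": 0},{"claw": 60,"travel": [0.01,0,0],"twist": 0},{"claw": 60,"travel": [0.01,0,0],"twist": 0}]}}

```text
clock: 16.18
ee_pos: [0.546, 0.0775, 0.0962]
tcp_rot: [-2.163, -2.279, 0.0]
wrist_force: [0.4, -2.4, -0.1]
grip_width: 0.0599
grip_force: 1.0
```

Emit:
{"api": "drive_tool", "payload": {"plan": [{"claw": 60,"travel": [0.01,0,0],"twist": 0},{"claw": 60,"travel": [0.01,0,0],"twist": 0}]}}

```text
clock: 16.35
ee_pos: [0.5459, 0.0791, 0.0962]
tcp_rot: [-2.163, -2.278, -0.0]
wrist_force: [0.3, -1.8, 0.4]
grip_width: 0.0598
grip_force: 1.0
```

```bash
python3 - <<'E'
from h import *
where()
E
```

```text
t 16.35 TCP station mm [45.8 -1.  96.2] ydir deg -90.01 tilt [-0.  0. -1.] F [ 0.3 -1.8  0.4]
```

Emit:
{"api": "drive_tool", "payload": {"plan": [{"claw": 60,"travel": [0.01,0,0],"twist": 0},{"claw": 60,"travel": [0.01,0,0],"twist": 0}]}}

```text
clock: 16.52
ee_pos: [0.5458, 0.0807, 0.0962]
tcp_rot: [-2.163, -2.279, 0.0]
wrist_force: [0.2, -1.2, -0.9]
grip_width: 0.0602
grip_force: 0.9
```

Emit:
{"api": "drive_tool", "payload": {"plan": [{"claw": 60,"travel": [0.01,0,0],"twist": 0},{"claw": 60,"travel": [0.01,0,0],"twist": 0}]}}

```text
clock: 16.68
ee_pos: [0.5458, 0.082, 0.0962]
tcp_rot: [2.162, 2.278, -0.001]
wrist_force: [0.2, -4.4, -0.3]
grip_width: 0.06
grip_force: 2.5
```

```bash
python3 - <<'E'
from h import *
where()
E
```

```text
t 16.6833 TCP station mm [48.7 -1.  96.2] ydir deg -89.99 tilt [ 0.    -0.001 -1.   ] F [ 0.2 -4.4 -0.3]
```

Emit:
{"api": "drive_tool", "payload": {"plan": [{"claw": 60,"travel": [0.006,0,0],"twist": 0},{"claw": 60,"travel": [0,0,0],"twist": 0}]}}

```text
clock: 16.85
ee_pos: [0.5458, 0.082, 0.0962]
tcp_rot: [2.162, 2.278, -0.002]
wrist_force: [1.2, -5.0, -1.1]
grip_width: 0.0599
grip_force: 2.6
```

Emit:
{"api": "drive_tool", "payload": {"plan": [{"claw": 60,"travel": [0.006,0,0],"twist": 0},{"claw": 60,"travel": [0,0,0],"twist": 0}]}}

```text
clock: 17.02
ee_pos: [0.5459, 0.082, 0.0962]
tcp_rot: [2.161, 2.277, -0.003]
wrist_force: [0.3, -6.7, -1.0]
grip_width: 0.0602
grip_force: 3.3
```

The tool stalls at 48.7 mm while the force climbs gently, so the tray is home against the stop. I'll back off, raise and check.

Emit:
{"api": "drive_tool", "payload": {"plan": [{"claw": 60,"travel": [-0.03,0,0],"twist": 0},{"claw": 60,"travel": [-0.1,0,0],"twist": 0},{"claw": 60,"travel": [-0.3,0,0],"twist": 0},{"claw": 60,"travel": [-0.4,0,0],"twist": 0},{"claw": 60,"travel": [-0.4,0,-0.1],"twist": 0},{"claw": 60,"travel": [-0.4,0,-0.2],"twist": 0},{"claw": 60,"travel": [-0.2,0,-0.3],"twist": 0},{"claw": 60,"travel": [0,0,-0.1],"twist": 0}]}}

```text
clock: 17.68
ee_pos: [0.5552, -0.0662, 0.1558]
tcp_rot: [2.164, 2.271, 0.005]
wrist_force: [0.8, -0.3, 1.0]
grip_width: 0.06
grip_force: 0.0
```

```bash
python3 - <<'E'
from h import *
where()
k=cv2.INTER_CUBIC
s=snap('side','s6.png')['image'][215:315,205:305,::-1]; t=snap('top','t6.png')['image'][145:225,190:290,::-1]
cv2.imwrite('pics/fin.png',np.hstack([cv2.resize(s,(400,400),interpolation=k),cv2.resize(t,(400,320),interpolation=k)[:400] if 0 else cv2.copyMakeBorder(cv2.resize(t,(400,320),interpolation=k),0,80,0,0,cv2.BORDER_CONSTANT)]))
E
```

```text
t 17.6833 TCP station mm [-99.7  -2.7 155.8] ydir deg -90.23 tilt [ 0.005 -0.001 -1.   ] F [ 0.8 -0.3  1. ]
```

View pics/fin.png

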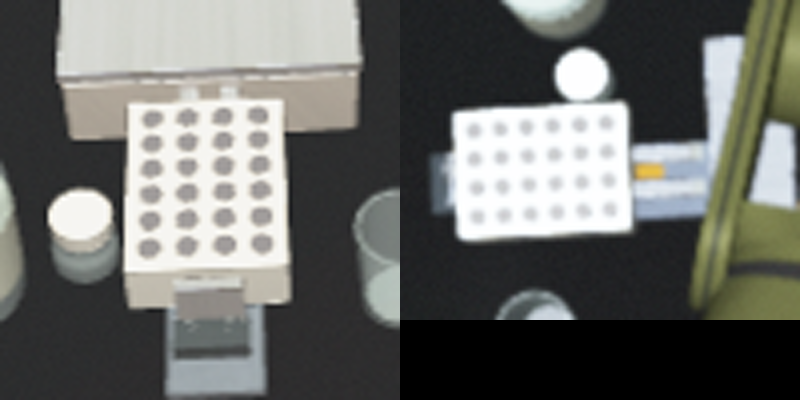

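The final picture shows the tray square against the stop. The whole amber catch ramp is exposed behind it at (650,172), and the jar and beaker are where they were. I'll do a numeric check.

```bash
python3 - <<'E'
from h import *
fit('pics/t6.npz',[(53,112),(228,101),(233,228),(58,240)],[0,1,2,3],[190,145],4,.108)
fit('pics/s6.npz',[(125,271),(290,264),(128,102),(284,97)],[0,3,1,2],[205,215],4,.108)
for f in('top0','top3','t6'):
    im=np.load(f'pics/{f}.npz')['image'][165:200,225:275].astype(int); m=(im[...,0]-im[...,2]>60)
    v,u=np.nonzero(m); w=(im[...,0]-im[...,2]).clip(0)*m; print(f,m.sum(),(u*w[v,u]).sum()/w.sum()+225,(v*w[v,u]).sum()/w.sum()+165,u.min()+225,u.max()+225,'\n',w[v.min():v.max()+1,u.min():u.max()+1])
E
```

```text
tray station x,y mm [125.2  -0.6] yaw deg 0.22 res [ 0.35  0.13 -0.62  0.26 -0.21  0.    0.48 -0.38]
tray station x,y mm [125.9  -0.4] yaw deg 0.05 res [-0.11 -0.03  0.05 -0.    0.49  0.16 -0.42 -0.1 ]
top0 26 251.75785340314135 187.4306282722513 249 255 
 [[ 83 113 114 112 110 103   0]
 [117 153 151 153 153 147  92]
 [119 151 152 151 149 146  91]
 [ 81  95  84  80  80  76   0]]
top3 26 251.759410801964 187.42356792144025 249 255 
 [[ 84 114 115 112 113 105   0]
 [115 154 154 152 153 148  92]
 [118 150 150 152 148 144  89]
 [ 79  95  84  80  79  76   0]]
t6 26 251.75547564563584 187.42661000326905 249 255 
 [[ 85 114 115 113 111 104   0]
 [116 151 154 154 153 146  91]
 [119 150 152 150 150 146  90]
 [ 81  95  84  80  79  76   0]]
```

The catch looks pixel-identical to its up state, and the tray is centred and square. Handing in.

Emit:
{"api": "drive_tool", "payload": {"plan": [{"claw": 60,"travel": [0,0,-0.2],"twist": 0},{"claw": 60,"travel": [0,0,0],"twist": 0},{"claw": 60,"travel": [0,0,0],"twist": 0},{"claw": 60,"travel": [0,0,0],"twist": 0}]}}

```text
clock: 18.12
ee_pos: [0.5527, -0.062, 0.1667]
tcp_rot: [-2.16, -2.279, 0.001]
wrist_force: [0.3, -0.1, -0.2]
grip_width: 0.0599
grip_force: 0.0
```

```bash
python3 -c "
from workcell import hand_in
print(hand_in())"
```

```text
the job is handed in; nothing more can be done
None
```

I handed the job in at about 18 s; my last camera check showed the tray home against the end stop, within 1 mm of the middle line and 0.3° of square, with the catch up behind it and the arm clear (no verdict came back).

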